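Seat two globe lamps in the carrier and shut the keeper

ROBOT

A 6-joint arm with a two-finger parallel gripper is mounted at the origin on the work surface. World frame = base frame: x ahead of the robot, y to its left, z up, the work surface at z = 0. Lengths are in m, angles in rad, forces in N, time in s.
With the tool pointing down it reaches from about 0.275 to 0.875 m from the base axis. Payload 12.5 kg.
Tool frame: the origin (TCP) lies at the very end of the fingers, on their centre line; the grasp point (between the pads) lies 19 mm behind it; z points along the fingers, y is the line along which they close (so a half turn about z gives the same grasp; the last joint's range is limited). The gripper opens to 85 mm and grips with 20 to 120 N. Pads are 22 mm wide; open, the fingers measure 114 mm over their backs; the gripper's body (76 mm by 85 mm) begins 54 mm behind the grasp point. The pads swing forward as they close: fully open they stand 13 mm farther back than shut.
Start: joints at [-1.292, 0.351, 1.652, -0, 1.139, -0.085], TCP at [0.196, -0.514, 0.2] pointing down, gripper open.
Joint ranges: [-2.75, 2.75], [-0.79, 2.1], [0.01, 2.65], [-1.57, 4.71], [0.07, 3.14], [-2.87, 2.87]. Speed limits (rad/s): [2.22, 2.22, 2.79, 3.14, 3.14, 3.14].

INTERFACE

Orientations are given as a unit quaternion [w, x, y, z].
In Python, from workcell import manip gives the robot as it stands. The module is installed in compiled form; this text tells all that it offers.
- The arm moves only by the tool servo_tool, never from a script. Its argument "motion" is a list of rows, each an object with "dp": the shift along the tool's x, y, z in mm, a list of three; "spin": the turn about the tool's z in rad; "gripper": the finger opening in mm, from 0 to 85.4. A call has exactly 10 rows; each row shifts and turns the commanded pose from where the row before left it, along the tool's axes as they then stand; what a row does not reach is not made up. A row lasts 1/10 s, in which the tool goes at most 50 mm and 8.59 degrees, less where a joint would pass 70% of its speed; a pose out of reach is approached as far as the arm can. A call is refused whole if a number of a shift passes 50 or a number of a turn 0.15, either way. A call with a gripper value outside its range is refused whole. The fingers move at their own pace and stop on an object; "squeeze" is the grip in N (left out, the last holds). Time passes only in rows, so rows that do not move let the fingers close, or fill a call up. It gives the time, the measured TCP pose, the force, the opening and the grip force at its end, in the units of the state.
- manip.state(): the state, without advancing time (a new reading comes with each control period).
- manip.read_camera(name): name is "side" or "top"; returns a dict with "image" (480x640x3 uint8, red, green, blue), "depth" (480x640 float32, m along the optical axis (not along the pixel's ray), 0 where there is no reading), "fx", "fy", "cx", "cy" (pixels), "world_from_camera" (4x4, takes a point from camera to world coordinates). Camera axes: x right, y down, z forward; pixel columns grow to the right and rows downward; lengths in m; the calibration is good to about 2 mm. A picture is of the moment at which its call begins.
- manip.sign_off(): hands the job in; it is judged then, once.
The state is a dict: "t": time; "joint_pos": joint angles; "joint_vel": joint speeds; "tau": joint torques, N m; "tool_pos": TCP position; "orientation": TCP orientation; "contact_force": force on the tool from outside, world axes, zero at the start; "torque": the same for the moment, N m; "opening": finger opening in m; "gripper_force": force on a finger pad.
Only numpy, scipy, OpenCV 4.12 (cv2) and the standard library are available. Lean on these libraries where they do the work, as an engineer would, in place of code of your own. Each camera call takes 0.05 s, during which the arm holds its last target. There are 200 camera calls.

TASK

Push each of the two fragile globe lamps gently along its groove in the grey carrier, without lifting it out, until its globe drops fully home in the round pocket. When both are home, swing the metal keeper bar fully shut behind their caps, and leave the other things on the desk where they are.

Things in the scene. Friction and masses are not known exactly. Their poses are not given: they have to be found in the camera images.
- tray: fixed grey plastic carrier, 255 (x, -130 to +125) x 200 mm (y), top face 30 mm up; origin on the bench under its middle. x points along the grooves to the pockets, roughly away from the robot, y left, z up. Two grooves along x at y = +50 (left) and -50 (right), 40 wide, floor at height 22, open at the -x end, each running into a round pocket of diameter 60 at x = +75
- pocket_left (a point): where the centre of the left lamp's globe is when home in the left pocket: 56.5 mm above the bench, at tray x = +75, y = +50 mm; axes as the tray's. The globe rides on the groove's two top edges and settles 8 mm lower as it drops into the pocket
- pocket_right (a point): the same for the right lamp and pocket: 56.5 mm above the bench, at tray x = +75, y = -50 mm
- lamp_left_globe (a point): centre of the fragile white globe, 80 mm in diameter, of the lamp lying in the left groove (about 100 g): globe ahead (tray +x), metal screw cap trailing (tray -x). Waiting, this point is 65 mm above the bench and 50 to 95 mm short of its pocket. x axis: along the lamp from cap to globe, sloping up 22 degrees (16 when home)
- lamp_left_cap (a point): centre of the flat end of the left lamp's screw cap (26 mm in diameter), 80 mm behind the globe's centre along the lamp, 34 mm above the bench. The cap's upper rim is 12 mm higher and 5 mm farther back, at tray x = -5 mm when home. Pushed there with about 1 N the lamp slides forward; it stops when not pushed
- lamp_right_globe (a point): centre of the fragile white globe, 80 mm in diameter, of the lamp lying in the right groove (about 100 g): globe ahead (tray +x), metal screw cap trailing (tray -x). Waiting, this point is 65 mm above the bench and 50 to 95 mm short of its pocket. x axis: along the lamp from cap to globe, sloping up 22 degrees (16 when home)
- lamp_right_cap (a point): centre of the flat end of the right lamp's screw cap (26 mm in diameter), 80 mm behind the globe's centre along the lamp, 34 mm above the bench. The cap's upper rim is 12 mm higher and 5 mm farther back, at tray x = -5 mm when home. Pushed there with about 1 N the lamp slides forward; it stops when not pushed
- keeper (a joint): angle (rad) of the keeper bar about its upright pin at the tray's left edge: 0 (a stop) shut, pointing to tray -y straight across both grooves at tray x = -20 mm, just behind the caps of lamps that are home; pi/2 pointing to tray -x. Starts open at 1.6 to 2.0, far stop 2.3. From above it shuts anticlockwise. Light friction (under 1 N at keeper_push), stays where left
- keeper_hinge (a point): on the keeper's hinge axis, 47 mm above the bench, at tray x = -20, y = +112 mm, on a lug beside the tray; the pin ends 66 mm above the bench; axes as the tray's
- keeper_push (a point): point on the aluminium keeper bar 110 mm from its hinge axis, half-way up. The bar is 8 mm thick, 26 mm tall (34 to 60 mm above the bench), 175 mm long from hinge axis to tip. The y axis points along the bar to the hinge; the x axis points the way this point moves as the bar shuts
- mouse: black computer mouse, 100 x 58 x 32 mm, bystander on the robot's right; origin under its middle
- phone: grey cordless handset lying down, 150 x 48 x 23 mm, bystander on the right; origin under its middle
- mug: white mug, 80 mm wide, 95 mm tall, bystander on the left; origin under its middle
- carton: plain cardboard carton, 85 x 85 x 125 mm, bystander on the left; origin under its middle
Things that resemble listed ones, but are neither listed nor needed, are in the scene too. Leave any blue or pink look-alike of the part that bears lamp_right_globe alone. Leave any orange look-alike of the part that bears lamp_left_globe alone.

How it is judged:
On the way:
1. both lamps home in their pockets while the keeper is still open (distance between lamp_left_globe and pocket_left below 0.006 m and z of each of lamp_left_cap, lamp_right_cap in the frame of tray below 0.045 m and distance between lamp_right_globe and pocket_right below 0.006 m and value of joint keeper above 0.6 rad), for 0.2 s.
At the end, for the whole second after the job is handed in: each globe's centre is within 6 mm of its home point in its own pocket with its cap down in the groove (cap end less than 45 mm above the bench), both lamps at rest (under 20 mm/s), and the keeper shut to within 0.08 rad (distance between lamp_left_globe and pocket_left below 0.006 m and z of each of lamp_left_cap, lamp_right_cap in the frame of tray below 0.045 m and distance between lamp_right_globe and pocket_right below 0.006 m and linear speed of each of lamp_left, lamp_right below 0.02 m/s and value of joint keeper below 0.08 rad); the robot touches nothing.
It fails at once if a lamp is touched by the robot with more than 10 N (contact force between any of lamp_left, lamp_right and the fingers above 10 N or contact force between any of lamp_left, lamp_right and the arm above 10 N).
It fails at once if a lamp is struck or squeezed against anything with more than 20 N (contact force between any of lamp_left, lamp_right and anything else above 20 N).
It fails at once if a lamp moves faster than 0.5 m/s (linear speed of any of lamp_left, lamp_right above 0.5 m/s).
It fails at once if a lamp is lifted out of its groove (globe centre more than 85 mm, or cap end more than 80 mm, above the bench) (z of any of lamp_left_globe, lamp_right_globe in the frame of tray above 0.085 m or z of any of lamp_left_cap, lamp_right_cap in the frame of tray above 0.08 m).
It fails at once if a bystander is moved more than 30 mm (distance of any of mouse, phone, mug, carton from where it was at the start of the episode above 0.03 m).
It also fails if it takes over 61 s, if anything falls off the work surface, if the arm or the gripper's body presses on something with over 40 N, if the wrist force passes 120 N, or if a joint passes its speed limit or range.

## Working session

There is one attempt and no reset: what is moved stays moved. The work goes in short steps, Python scripts to look and compute and a tool call to move; the robot and the scene stay as the last step left them, time stands still between calls to the robot, and variables do not carry over. Pictures are saved under pics/ and viewed, at most 10 in all, crops included, and the job is handed in when it is done.

Besides the shell and the picture viewer there is one more tool, called after "Request:" as name([rows], argument=value, ...), one row to a line, values as JSON. servo_tool: Moves the arm, as the interface text tells. Its arguments: {"type":"object","properties":{"motion":{"type":"array","items":{"type":"object","properties":{"dp":{"type":"array","items":{"type":"number"}},"spin":{"type":"number"},"gripper":{"type":"number"}}}},"squeeze":{"type":"number"}},"required":["motion"]}

```bash
mkdir -p pics
cat > h.py <<'E'
import numpy as np, cv2
from workcell import manip
def cam(n):
    c=manip.read_camera(n); return c
def world(c):
    d=c["depth"]; v,u=np.mgrid[:480,:640]
    P=np.stack([(u-c["cx"])/c["fx"]*d,(v-c["cy"])/c["fy"]*d,d],-1)
    T=c["world_from_camera"]; return P@T[:3,:3].T+T[:3,3]
def save(c,f): cv2.imwrite(f,c["image"][:,:,::-1])
E
python3 - <<'E'
from h import *
for n in("top","side"):
    c=cam(n); save(c,f"pics/{n}0.png"); np.savez(f"{n}0.npz",**c); print(n,c["fx"],c["world_from_camera"].round(3).tolist())
s=manip.state(); print(s["t"],s["tool_pos"],s["orientation"],s["opening"])
E
```

```text
top 435.0886643098362 [[-0.078, -0.975, 0.209, 0.445], [-0.997, 0.076, -0.018, 0.02], [0.002, -0.21, -0.978, 1.078], [0.0, 0.0, 0.0, 1.0]]
side 595.3598460045131 [[-0.837, -0.288, 0.465, -0.027], [-0.546, 0.476, -0.689, 0.98], [-0.023, -0.831, -0.556, 0.885], [0.0, 0.0, 0.0, 1.0]]
0.1 [ 0.19565019 -0.51368398  0.19993235] [-5.12093387e-04  9.83501917e-01  1.80896974e-01 -5.07940272e-05] 0.0852892459814796
```

View pics/top0.png

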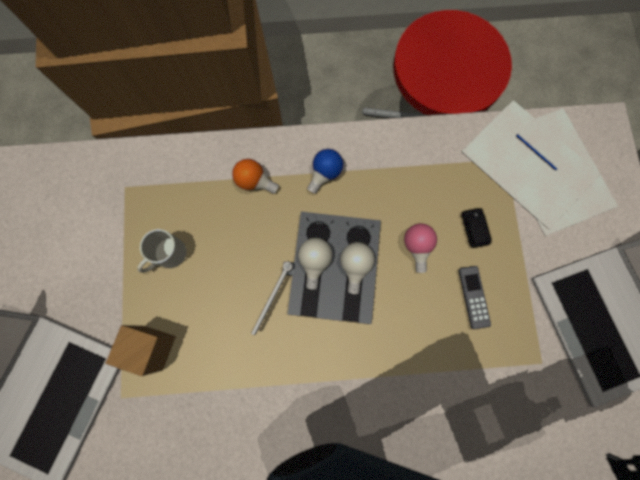

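View pics/side0.png

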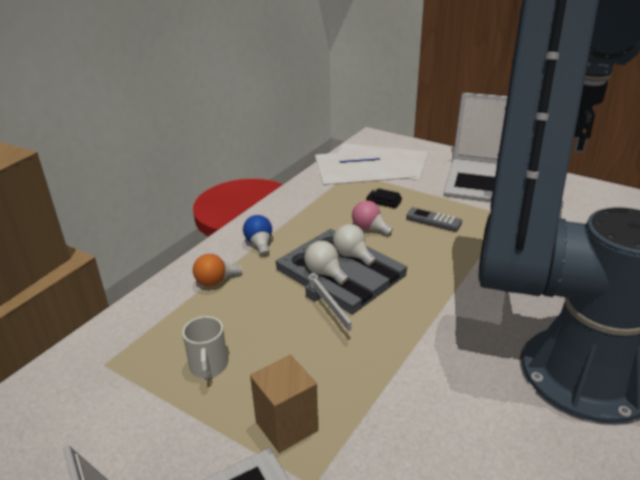

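The top view shows two white lamps in the grey carrier, left globe at (315,255) and right at (357,262). The keeper bar is open, from its hinge at (288,266) to its tip at (255,332). The look-alikes are orange (248,174), blue (328,164) and pink (420,239), all lying outside the carrier. I choose the two white ones in the grooves and check them in a crop.

```bash
cat > meas.py <<'E'
from h import *
from scipy.optimize import least_squares
def sphere(P,g):
    for r in (0.05,0.043,0.042):
        Q=P[(np.linalg.norm(P-g,axis=1)<r)&(P[:,2]>g[2]-0.005)]
        g=least_squares(lambda x:np.linalg.norm(Q-x,axis=1)-0.04,g,loss="soft_l1",f_scale=0.002).x
    return g,len(Q)
def tray(P,im):
    sat=im.max(-1).astype(int)-im.min(-1)
    m=(abs(P[...,2]-0.03)<0.006)&(sat<35)&(im.max(-1)<140)
    m[:200]=0;m[340:]=0;m[:,:280]=0;m[:,395:]=0
    m=cv2.morphologyEx(m.astype(np.uint8),cv2.MORPH_OPEN,np.ones((3,3)))
    Q=P[m>0][:,:2]
    (c,s,a)=cv2.minAreaRect((Q*1000).astype(np.float32))
    return c,s,a,m
E
python3 - <<'E'
from meas import *
c=dict(np.load("top0.npz")); P=world(c); im=c["image"]
print(*tray(P,im)[:3])
for u,v in((315,255),(357,262)):
    p=P[v,u]; print(p, sphere(P.reshape(-1,3),p-[0,0,0.04]))
d=dict(np.load("side0.npz")); S=world(d)
for u,v in((320,255),(350,240)):
    p=S[v,u]; print(p, sphere(S.reshape(-1,3),p-[0,0,0.03]))
# keeper: points z 0.045..0.07 in region
for n,PP,(r0,r1,c0,c1) in(("top",P,(255,345,240,297)),("side",S,(265,345,300,360))):
    R=PP[r0:r1,c0:c1].reshape(-1,3); I=(c if n=="top" else d)["image"][r0:r1,c0:c1].reshape(-1,3).astype(int)
    R=R[(abs(R[:,2]-0.06)<0.006)&(I.max(1)-I.min(1)<30)]
    if n=="top":
        l=cv2.fitLine((R[:,:2]*1000).astype(np.float32),cv2.DIST_HUBER,0,.01,.01).ravel(); print(n,len(R),l,R.min(0),R.max(0))
crop=im[190:350,235:400]; cv2.imwrite("pics/crop.png",cv2.resize(crop,None,fx=3.6,fy=3.6,interpolation=cv2.INTER_CUBIC)[:,:,::-1])
E
```

```text
(590.0259399414062, -18.387969970703125) (212.63722229003906, 255.30889892578125) 78.5601806640625
[0.60675456 0.02080338 0.10377095] (array([0.61365747, 0.02224394, 0.06365828]), 859)
[ 0.58313558 -0.07238349  0.10583873] (array([ 0.5951477 , -0.07618283,  0.06359624]), 847)
[0.6001146  0.04163282 0.08825176] (array([0.61203175, 0.01872144, 0.06383742]), 596)
[ 0.57315208 -0.0495356   0.08725208] (array([ 0.59347723, -0.07939028,  0.06365764]), 533)
top 305 [ 8.6074030e-01 -5.0904435e-01  5.2088550e+02  1.3108563e+02] [0.44300404 0.07949306 0.0544943 ] [0.60055833 0.17787371 0.06599642]
```

View pics/crop.png

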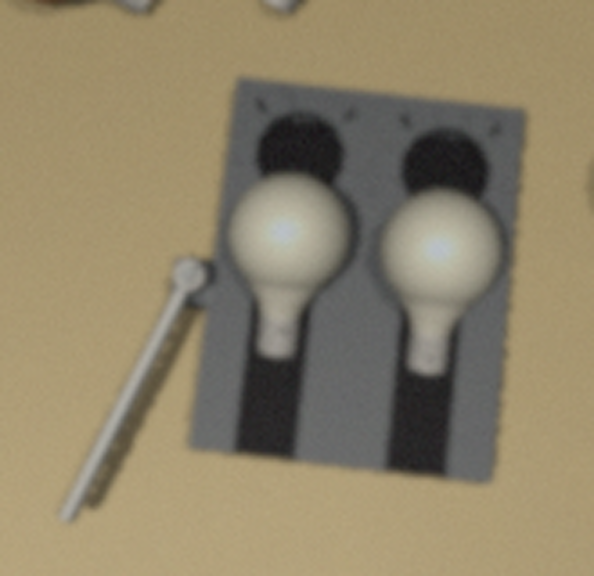

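```bash
cat > fit.py <<'E'
from meas import *
from scipy.optimize import minimize
def plane(c,z):
    v,u=np.mgrid[:480,:640]; T=c["world_from_camera"]
    D=np.stack([(u-c["cx"])/c["fx"],(v-c["cy"])/c["fy"],np.ones(u.shape)],-1)@T[:3,:3].T
    return T[:3,3]+D*((z-T[2,3])/D[...,2])[...,None]
def toT(p,X):
    q=X[...,:2]-p[:2]; c,s=np.cos(p[2]),np.sin(p[2]); return np.stack([q[...,0]*c+q[...,1]*s,-q[...,0]*s+q[...,1]*c],-1)
def fit(c,p0):
    P=world(c); X=plane(c,0.03); im=c["image"].astype(float)
    # saturation ratio and dark
    hue=(im[...,0]-im[...,2])/(im[...,0]+1)
    obs=1/(1+np.exp((hue-0.22)/0.03))
    q=toT(p0,X)
    m=(abs(q[...,0])<.17)&(abs(q[...,1])<.14)&(P[...,2]<.036)&~((q[...,1]>.085)&(q[...,0]<.01))
    m=cv2.erode(m.astype(np.uint8),np.ones((3,3)))>0
    def cost(p):
        q=toT(p,X[m]); s=.001
        f=1/(1+np.exp(-(.1275-abs(q[:,0]+.0025))/s))/(1+np.exp(-(.1-abs(q[:,1]))/s)); return ((f-obs[m])**2).mean()
    r=minimize(cost,p0,method="Nelder-Mead",options=dict(initial_simplex=np.array([p0]*4)+np.diag([.006,.006,.05])[[0,1,2,0]]*np.array([[1],[1],[1],[0]]),xatol=1e-5,fatol=1e-8,maxiter=600)); return r.x,r.fun
E
python3 - <<'E'
from fit import *
c=dict(np.load("top0.npz")); d=dict(np.load("side0.npz"))
im=c["image"]; print(im[300,330],im[300,280],im[345,330],im[295,310])
for n in(c,d):
    p,f=fit(n,np.array([.590,-.022,-.2])); print("tray",p,f)
    for g in([.6137,.0222,.0637],[.5951,-.0762,.0637],[.612,.0187,.0637],[.5935,-.0794,.0637]): print(toT(p,np.array(g)))
    if n is c: print("hinge", p[:2]+np.array([np.cos(p[2])*-.02-np.sin(p[2])*.112, np.sin(p[2])*-.02+np.cos(p[2])*.112]), "ang", np.arctan2(.509,-.8607)-p[2]+np.pi/2-2*np.pi)
E
```

```text
[ 99  98 100] [170 153 116] [178 162 121] [41 37 40]
tray [ 0.59129443 -0.02561759 -0.19097504] 0.0023469124884938934
[0.01292167 0.05120119]
[ 0.01333775 -0.04894045]
[0.01191694 0.04744213]
[ 0.01237425 -0.05238598]
hinge [0.59291746 0.08814254] ang -1.9138777841438017
tray [ 0.57824964 -0.01443236 -0.07137886] 0.08618983357681873
[0.03274754 0.03906734]
[ 0.02121262 -0.06040861]
[0.03130148 0.03545501]
[ 0.01984491 -0.06371457]
```

The crop confirms two plain white lamps in the grooves, caps toward the robot, with the keeper open at about 1.91 rad. In tray coordinates the tray sits at (0.591, -0.0256), yaw -0.191, and both globes are at x ≈ +13. The open fingers, about 100 mm between centres, can push both caps at once.

Request:
servo_tool([
  {"dp": [12, -10, 0], "spin": 0, "gripper": 85},
  {"dp": [23, -19, 0], "spin": 0, "gripper": 85},
  {"dp": [23, -19, 0], "spin": 0, "gripper": 85},
  {"dp": [23, -19, 0], "spin": 0, "gripper": 85},
  {"dp": [23, -19, 0], "spin": 0, "gripper": 85},
  {"dp": [23, -19, 0], "spin": 0, "gripper": 85},
  {"dp": [23, -19, 0], "spin": 0, "gripper": 85},
  {"dp": [23, -19, 0], "spin": 0, "gripper": 85},
  {"dp": [23, -19, 0], "spin": 0, "gripper": 85},
  {"dp": [23, -19, 0], "spin": 0, "gripper": 85},
])

```text
t: 1.1
tool_pos: [0.3362, -0.2648, 0.2003]
orientation: [-0.0, 0.983, 0.181, -0.0]
contact_force: [0.3, -1.2, 0.9]
opening: 0.0848
gripper_force: 0.0
```

Request:
servo_tool([
  {"dp": [23, -19, 0], "spin": 0, "gripper": 85},
  {"dp": [23, -19, 0], "spin": 0, "gripper": 85},
  {"dp": [23, -19, 0], "spin": 0, "gripper": 85},
  {"dp": [23, -19, 0], "spin": 0, "gripper": 85},
  {"dp": [23, -19, 0], "spin": 0, "gripper": 85},
  {"dp": [12, -10, 0], "spin": 0, "gripper": 85},
  {"dp": [0, 0, 0], "spin": 0.138, "gripper": 85},
  {"dp": [0, 0, 0], "spin": 0.139, "gripper": 85},
  {"dp": [0, 0, 0], "spin": 0.139, "gripper": 85},
  {"dp": [0, 0, 0], "spin": 0.139, "gripper": 85},
])

```text
t: 2.1
tool_pos: [0.4168, -0.1227, 0.2002]
orientation: [-0.0, 0.995, -0.098, -0.0]
contact_force: [0.4, -0.1, -0.6]
opening: 0.085
gripper_force: 0.0
```

```bash
cat > go.py <<'E'
import sys
from fit import *
from scipy.spatial.transform import Rotation as R
TR=np.array([.5913,-.0256,-.191])
def where():
    s=manip.state(); r=R.from_quat(s["orientation"],scalar_first=True).as_matrix()
    q=toT(TR,s["tool_pos"]); yaw=np.arctan2(r[1,0],r[0,0])
    print("t",round(s["t"],2),"tray mm",(q*1e3).round(1),"z",(s["tool_pos"][2]*1e3).round(1),"yaw-tray",round(yaw-TR[2],4),"F",np.round(s["contact_force"],2),"open",s["opening"]); return q,yaw,s
def delta(x,y,z):
    q,yaw,s=where(); d=np.array([x,y])/1e3-q; a=TR[2]-yaw
    print("dp",np.round([1e3*(d[0]*np.cos(a)-d[1]*np.sin(a)),-1e3*(d[0]*np.sin(a)+d[1]*np.cos(a)),1e3*s["tool_pos"][2]-z],1),"spin",round(-a,4))
if len(sys.argv)==4: delta(*map(float,sys.argv[1:]))
E
python3 go.py -105 0 27
```

```text
t 2.1 tray mm [-152.9 -128.4] z 200.2 yaw-tray -0.0055 F [ 0.36 -0.05 -0.57] open 0.08498916514903192
dp [  47.2 -128.7  173.2] spin -0.0055
```

Request:
servo_tool([
  {"dp": [6, -16, 0], "spin": -0.005, "gripper": 85},
  {"dp": [9, -25, 0], "spin": 0, "gripper": 85},
  {"dp": [9, -25, 0], "spin": 0, "gripper": 85},
  {"dp": [9, -25, 5], "spin": 0, "gripper": 85},
  {"dp": [9, -25, 15], "spin": 0, "gripper": 85},
  {"dp": [5, -13, 25], "spin": 0, "gripper": 85},
  {"dp": [0, 0, 30], "spin": 0, "gripper": 85},
  {"dp": [0, 0, 30], "spin": 0, "gripper": 85},
  {"dp": [0, 0, 25], "spin": 0, "gripper": 85},
  {"dp": [0, 0, 10], "spin": 0, "gripper": 85},
])

```text
t: 3.1
tool_pos: [0.4856, -0.0048, 0.0584]
orientation: [-0.0, 0.996, -0.093, -0.002]
contact_force: [0.4, -0.5, 0.7]
opening: 0.0851
gripper_force: 0.0
```

Run:
```python
from go import *
delta(-105,0,27)
c=cam("side"); I=c["image"][190:340,250:430]; cv2.imwrite("pics/s1.png",cv2.resize(I,None,fx=4,fy=4,interpolation=cv2.INTER_CUBIC)[:,:,::-1])
```

```text
t 3.1 tray mm [-107.7    0.4] z 58.4 yaw-tray 0.0051 F [ 0.45 -0.46  0.75] open 0.08514162362451638
dp [ 2.7  0.4 31.4] spin 0.0051
```

View pics/s1.png

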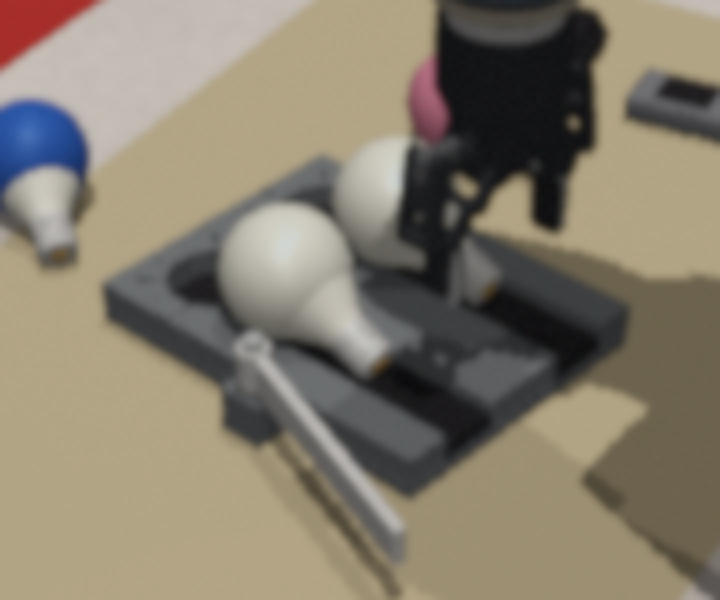

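The side view shows the open gripper above and behind the caps, with the left fingertip at crop (437,300) and the right at (547,225). I'll check the tip height by depth.

Run:
```python
from go import *
c=cam("side"); P=world(c); im=c["image"]
q=np.concatenate([toT(TR,P)*1e3,P[...,2:]*1e3],-1)
m=np.zeros((480,640),bool); m[200:275,345:400]=1
m&=(q[...,0]>-150)&(q[...,0]<-85)&(q[...,2]>48)&(q[...,2]<110)&(abs(q[...,1])<80)
for s in(1,-1):
    k=q[m&(s*q[...,1]>20)]
    print(s,len(k),np.percentile(k,[1,5,50,95,99],axis=0).round(1).tolist())
    l=k[k[:,2]<np.percentile(k[:,2],20)]; print(np.percentile(l,[2,50,98],axis=0).round(1).tolist())
```

```text
1 12 [[-119.5, 40.1, 102.5], [-119.5, 41.8, 102.9], [-115.2, 48.0, 105.2], [-106.9, 51.1, 109.2], [-103.9, 53.1, 109.7]]
[[-116.3, 40.0, 102.4], [-114.7, 48.0, 103.2], [-103.6, 48.1, 103.3]]
-1 25 [[-120.7, -53.7, 101.3], [-119.6, -51.5, 101.5], [-110.0, -44.4, 107.5], [-98.0, -40.5, 108.9], [-96.7, -40.0, 109.7]]
[[-115.5, -46.5, 101.2], [-108.1, -45.0, 102.1], [-103.1, -44.4, 103.9]]
```

Run:
```python
from go import *
c=cam("side"); P=world(c)
q=np.concatenate([toT(TR,P)*1e3,P[...,2:]*1e3],-1)
for u,v in[(359,262),(358,255),(357,248),(354,240),(387,244),(387,238),(386,232)]: print(u,v,q[v,u].round(0),c["depth"][v,u])
```

```text
359 262 [-112.   56.  115.] 1.3101088
358 255 [-106.   52.  129.] 1.3081244
357 248 [-119.   72.  163.] 1.2696466
354 240 [-107.   67.  176.] 1.2725494
387 244 [-111.  -45.  111.] 1.3721018
387 238 [-111.  -44.  128.] 1.3625866
386 232 [-107.  -45.  142.] 1.3572787
```

Run:
```python
from go import *
where()
for n in("side","top"):
    c=cam(n); T=np.linalg.inv(c["world_from_camera"]); a=TR[2]
    for x,y,z in[(-107,50,71),(-107,-50,71),(-107,50,102),(-107,-50,102),(-107,0,150)]:
        w=np.array([TR[0]+(x*np.cos(a)-y*np.sin(a))/1e3,TR[1]+(x*np.sin(a)+y*np.cos(a))/1e3,z/1e3,1]); p=T@w
        print(n,(x,y,z),(p[0]/p[2]*c["fx"]+c["cx"]).round(),(p[1]/p[2]*c["fy"]+c["cy"]).round(),p[2].round(3))
    save(c,f"pics/{n}2.png")
i=[cv2.imread("pics/side2.png")[170:340,280:440],cv2.imread("pics/top2.png")[190:360,270:430]]
cv2.imwrite("pics/c2.png",cv2.resize(np.hstack(i),None,fx=2.5,fy=2.5,interpolation=cv2.INTER_CUBIC))
```

```text
t 3.25 tray mm [-105.9    0.2] z 60.7 yaw-tray 0.0049 F [-0.83 -0.12  0.04] open 0.08472151213041092
side (-107, 50, 71) 359.0 276.0 1.341
side (-107, -50, 71) 386.0 257.0 1.4
side (-107, 50, 102) 359.0 264.0 1.324
side (-107, -50, 102) 387.0 246.0 1.383
side (-107, 0, 150) 374.0 237.0 1.327
top (-107, 50, 71) 309.0 306.0 0.994
top (-107, -50, 71) 352.0 311.0 0.992
top (-107, 50, 102) 308.0 305.0 0.964
top (-107, -50, 102) 353.0 310.0 0.962
top (-107, 0, 150) 331.0 307.0 0.916
```

View pics/c2.png

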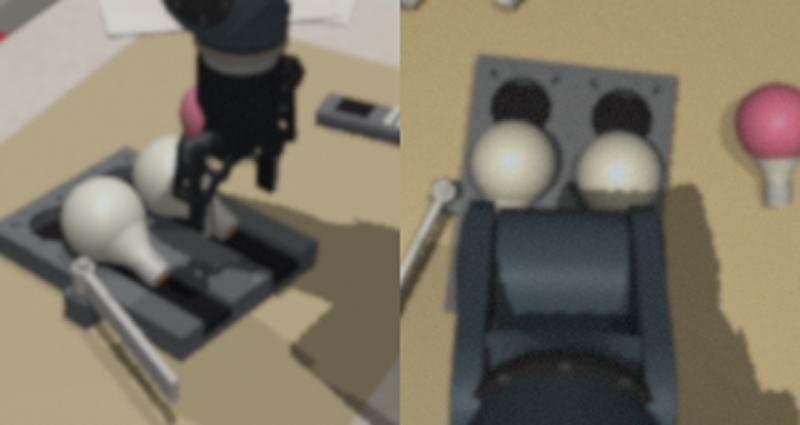

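Run:
```python
from go import *
c=cam("side"); P=world(c)
q=np.concatenate([toT(TR,P)*1e3,P[...,2:]*1e3],-1)
for u,vs in((360,range(260,284,2)),(387,range(240,264,2))):
    for v in vs: print(u,v,q[v,u].round(0),c["image"][v,u])
```

```text
360 260 [-113.   54.  119.] [34 34 35]
360 262 [-116.   57.  117.] [48 49 49]
360 264 [-45. -29.  30.] [63 65 65]
360 266 [-52. -20.  32.] [61 63 64]
360 268 [-56. -15.  31.] [61 64 64]
360 270 [-62.  -9.  32.] [61 64 65]
360 272 [-64.  -6.  29.] [61 64 64]
360 274 [-73.   4.  33.] [52 54 55]
360 276 [-77.   9.  31.] [45 47 48]
360 278 [-79.  12.  28.] [66 68 70]
360 280 [-88.  22.  32.] [63 65 67]
360 282 [-93.  27.  32.] [45 47 49]
387 240 [-112.  -43.  123.] [19 19 20]
387 242 [-111.  -44.  117.] [19 19 20]
387 244 [-113.  -42.  114.] [26 24 23]
387 246 [-114.  -41.  109.] [110 100  79]
387 248 [ -26. -159.    3.] [170 157 126]
387 250 [ -32. -152.    3.] [156 144 115]
387 252 [ -38. -143.    3.] [114 105  83]
387 254 [ -41. -140.    1.] [105  96  76]
387 256 [ -70. -102.   28.] [84 80 70]
387 258 [-73. -98.  26.] [63 65 65]
387 260 [-83. -85.  31.] [60 63 63]
387 262 [-91. -76.  33.] [62 64 65]
```

The image and depth put the open fingertips at z of about 105, higher than the stated TCP suggests. I'll descend to the planned height, which is safe either way because the grooves are below, and recheck.

Request:
servo_tool([
  {"dp": [0, 0, 6], "spin": 0.005, "gripper": 85},
  {"dp": [0, 0, 8], "spin": 0, "gripper": 85},
  {"dp": [0, 0, 8], "spin": 0, "gripper": 85},
  {"dp": [0, 0, 6], "spin": 0, "gripper": 85},
  {"dp": [0, 0, 4], "spin": 0, "gripper": 85},
  {"dp": [0, 0, 0], "spin": 0, "gripper": 85},
  {"dp": [0, 0, 0], "spin": 0, "gripper": 85},
  {"dp": [0, 0, 0], "spin": 0, "gripper": 85},
  {"dp": [0, 0, 0], "spin": 0, "gripper": 85},
  {"dp": [0, 0, 0], "spin": 0, "gripper": 85},
])

```text
t: 4.4
tool_pos: [0.4876, -0.0056, 0.0286]
orientation: [-0.0, 0.995, -0.095, 0.0]
contact_force: [-0.0, -0.1, -0.1]
opening: 0.0851
gripper_force: 0.0
```

Run:
```python
from go import *
delta(-105,0,27)
c=cam("side"); P=world(c); save(c,"pics/side3.png")
q=np.concatenate([toT(TR,P)*1e3,P[...,2:]*1e3],-1)
for u,vs in((360,range(256,292,2)),(387,range(240,276,2))):
    print(u,[(v,*q[v,u].astype(int)) for v in vs])
cv2.imwrite("pics/c3.png",cv2.resize(c["image"][190:340,280:440],None,fx=4,fy=4,interpolation=cv2.INTER_CUBIC)[:,:,::-1])
```

```text
t 4.4 tray mm [-105.7   -0. ] z 28.6 yaw-tray -0.0002 F [-0.03 -0.07 -0.08] open 0.0851446171418125
dp [ 0.7 -0.   1.6] spin -0.0002
360 [(256, np.int64(-119), np.int64(61), np.int64(137)), (258, np.int64(-113), np.int64(54), np.int64(125)), (260, np.int64(-116), np.int64(57), np.int64(122)), (262, np.int64(-112), np.int64(52), np.int64(113)), (264, np.int64(-114), np.int64(54), np.int64(109)), (266, np.int64(-115), np.int64(55), np.int64(104)), (268, np.int64(-110), np.int64(49), np.int64(94)), (270, np.int64(-113), np.int64(52), np.int64(91)), (272, np.int64(-112), np.int64(51), np.int64(84)), (274, np.int64(-112), np.int64(51), np.int64(79)), (276, np.int64(-76), np.int64(7), np.int64(30)), (278, np.int64(-81), np.int64(13), np.int64(30)), (280, np.int64(-84), np.int64(17), np.int64(28)), (282, np.int64(-95), np.int64(30), np.int64(35)), (284, np.int64(-93), np.int64(27), np.int64(26)), (286, np.int64(-91), np.int64(25), np.int64(18)), (288, np.int64(-99), np.int64(34), np.int64(22)), (290, np.int64(-104), np.int64(40), np.int64(22))]
387 [(240, np.int64(-119), np.int64(-32), np.i
[... 194 characters left out ...]
p.int64(-41), np.int64(102)), (250, np.int64(-113), np.int64(-42), np.int64(96)), (252, np.int64(-116), np.int64(-38), np.int64(94)), (254, np.int64(-110), np.int64(-47), np.int64(81)), (256, np.int64(-112), np.int64(-45), np.int64(77)), (258, np.int64(-113), np.int64(-43), np.int64(73)), (260, np.int64(-82), np.int64(-85), np.int64(30)), (262, np.int64(-87), np.int64(-79), np.int64(30)), (264, np.int64(-90), np.int64(-75), np.int64(27)), (266, np.int64(-91), np.int64(-74), np.int64(22)), (268, np.int64(-96), np.int64(-68), np.int64(22)), (270, np.int64(-105), np.int64(-56), np.int64(27)), (272, np.int64(-106), np.int64(-55), np.int64(22)), (274, np.int64(-111), np.int64(-50), np.int64(21))]
```

View pics/c3.png

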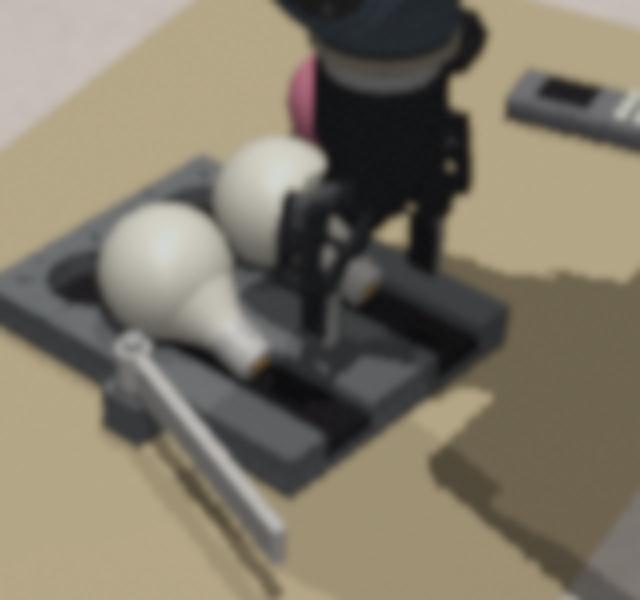

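Run:
```python
from go import *
c=cam("side"); P=world(c)
q=np.concatenate([toT(TR,P)*1e3,P[...,2:]*1e3],-1)
m=(q[...,0]<-85)&(q[...,0]>-135)&(abs(q[...,1])<70)&(q[...,2]>38)&(q[...,2]<85)
m[:, :340]=0;m[:,410:]=0
ys,xs=np.nonzero(m)
for v in range(ys.min(),ys.max()+1):
    for u in xs[ys==v]: print((int(u),v),q[v,u].astype(int).tolist(),c["image"][v,u].tolist(),end="; ")
```

```text
(382, 252) [-97, -45, 81] [44, 41, 35]; (384, 252) [-103, -45, 84] [16, 16, 17]; (381, 253) [-95, -44, 78] [51, 50, 47]; (382, 253) [-100, -40, 83] [31, 31, 30]; (383, 253) [-103, -40, 84] [19, 19, 19]; (386, 253) [-108, -45, 84] [16, 17, 18]; (382, 254) [-98, -44, 77] [30, 31, 31]; (383, 254) [-102, -42, 80] [18, 19, 20]; (384, 254) [-104, -44, 80] [16, 17, 19]; (385, 254) [-106, -44, 81] [17, 16, 18]; (386, 254) [-111, -41, 84] [16, 17, 18]; (387, 254) [-112, -44, 83] [22, 21, 22]; (382, 255) [-98, -44, 74] [36, 36, 37]; (383, 255) [-101, -44, 75] [23, 23, 25]; (384, 255) [-102, -46, 75] [19, 20, 21]; (385, 255) [-106, -45, 77] [16, 17, 18]; (386, 255) [-109, -44, 79] [17, 16, 19]; (387, 255) [-110, -47, 78] [21, 21, 22]; (388, 255) [-116, -43, 83] [39, 38, 38]; (389, 255) [-118, -44, 83] [64, 62, 57]; (390, 255) [-116, -51, 79] [89, 83, 72]; (383, 256) [-100, -45, 72] [34, 36, 37]; (384, 256) [-106, -41, 76] [29, 29, 31]; (385, 256) [-109, -41, 78] [22, 22, 24]; (386, 256) [-111, -42, 78] [20, 19, 21]; (387, 256) [-114, -41, 80] [23, 23, 23]; (388, 256) [-113, -47, 77] [41, 40, 40
[... 588 characters left out ...]
7, 73] [39, 41, 41]; (358, 273) [-109, 54, 82] [35, 36, 37]; (359, 273) [-112, 55, 84] [30, 29, 32]; (360, 273) [-111, 50, 81] [37, 38, 38]; (361, 273) [-114, 50, 82] [59, 59, 59]; (362, 273) [-115, 47, 81] [79, 79, 78]; (363, 273) [-117, 46, 81] [82, 82, 81]; (364, 273) [-117, 43, 79] [72, 72, 71]; (359, 274) [-104, 45, 72] [40, 41, 42]; (360, 274) [-114, 54, 81] [47, 47, 48]; (361, 274) [-112, 48, 77] [65, 66, 65]; (362, 274) [-115, 48, 78] [79, 79, 78]; (363, 274) [-116, 45, 78] [79, 80, 79]; (364, 274) [-117, 42, 76] [68, 68, 68]; (360, 275) [-112, 51, 76] [55, 56, 56]; (361, 275) [-114, 49, 76] [69, 70, 69]; (362, 275) [-114, 47, 75] [77, 77, 76]; (363, 275) [-115, 44, 74] [71, 72, 71];
```

Fingers, pads included, really do end about 45 mm above the reported TCP, so I'll go lower in small, force-checked steps.

Request:
servo_tool([
  {"dp": [0, 0, 4], "spin": 0, "gripper": 85},
  {"dp": [0, 0, 4], "spin": 0, "gripper": 85},
  {"dp": [0, 0, 4], "spin": 0, "gripper": 85},
  {"dp": [0, 0, 4], "spin": 0, "gripper": 85},
  {"dp": [0, 0, 4], "spin": 0, "gripper": 85},
  {"dp": [0, 0, 0], "spin": 0, "gripper": 85},
  {"dp": [0, 0, 0], "spin": 0, "gripper": 85},
  {"dp": [0, 0, 0], "spin": 0, "gripper": 85},
  {"dp": [0, 0, 0], "spin": 0, "gripper": 85},
  {"dp": [0, 0, 0], "spin": 0, "gripper": 85},
])

```text
t: 5.5
tool_pos: [0.4875, -0.0056, 0.0085]
orientation: [-0.0, 0.995, -0.095, 0.0]
contact_force: [0.3, -0.5, 0.1]
opening: 0.0849
gripper_force: 0.0
```

```bash
cat > tips.py <<'E'
from go import *
where()
c=cam("side"); P=world(c)
q=np.concatenate([toT(TR,P)*1e3,P[...,2:]*1e3],-1)
s=manip.state(); t=toT(TR,s["tool_pos"])*1e3
m=(abs(q[...,0]-t[0])<25)&(abs(abs(q[...,1])-48)<12)&(q[...,2]>36)&(q[...,2]<90)&(c["image"].max(-1)<90)
for a in(1,-1):
    k=q[m&(a*q[...,1]>0)]; print(a,len(k),k[np.argsort(k[:,2])[:6]].astype(int).tolist(), "x range",np.percentile(k[:,0],[2,98]).round())
E
python3 tips.py
```

```text
t 5.5 tray mm [-105.7   -0. ] z 8.5 yaw-tray -0.0002 F [ 0.31 -0.55  0.09] open 0.0848985541501759
1 105 [[-104, 48, 53], [-109, 47, 53], [-112, 46, 53], [-116, 44, 54], [-111, 46, 55], [-115, 47, 56]] x range [-119. -100.]
-1 118 [[-112, -47, 50], [-106, -46, 50], [-101, -44, 52], [-103, -46, 52], [-99, -44, 54], [-109, -47, 54]] x range [-120.  -95.]
```

Request:
servo_tool([
  {"dp": [0, 0, 3], "spin": 0, "gripper": 85},
  {"dp": [0, 0, 3], "spin": 0, "gripper": 85},
  {"dp": [0, 0, 3], "spin": 0, "gripper": 85},
  {"dp": [0, 0, 3], "spin": 0, "gripper": 85},
  {"dp": [0, 0, 3], "spin": 0, "gripper": 85},
  {"dp": [3, 0, 0], "spin": 0, "gripper": 85},
  {"dp": [5, 0, 0], "spin": 0, "gripper": 85},
  {"dp": [5, 0, 0], "spin": 0, "gripper": 85},
  {"dp": [3, 0, 0], "spin": 0, "gripper": 85},
  {"dp": [0, 0, 0], "spin": 0, "gripper": 85},
])

```text
t: 6.55
tool_pos: [0.5037, -0.0087, -0.0065]
orientation: [0.0, 0.995, -0.095, 0.0]
contact_force: [-0.7, 0.1, -0.2]
opening: 0.0851
gripper_force: 0.0
```

```bash
python3 tips.py
```

```text
t 6.55 tray mm [-89.2  -0.1] z -6.5 yaw-tray -0.0003 F [-0.73  0.12 -0.17] open 0.08512678906470474
1 138 [[-85, 46, 36], [-66, 50, 37], [-93, 45, 37], [-95, 44, 37], [-98, 47, 38], [-66, 46, 38]] x range [-104.  -66.]
-1 151 [[-82, -46, 39], [-97, -43, 39], [-85, -43, 39], [-87, -44, 39], [-81, -44, 40], [-92, -42, 40]] x range [-104.  -80.]
```

Request:
servo_tool([
  {"dp": [2, 0, 1.5], "spin": 0, "gripper": 85},
  {"dp": [2, 0, 1.5], "spin": 0, "gripper": 85},
  {"dp": [2, 0, 0], "spin": 0, "gripper": 85},
  {"dp": [2, 0, 0], "spin": 0, "gripper": 85},
  {"dp": [2, 0, 0], "spin": 0, "gripper": 85},
  {"dp": [2, 0, 0], "spin": 0, "gripper": 85},
  {"dp": [2, 0, 0], "spin": 0, "gripper": 85},
  {"dp": [2, 0, 0], "spin": 0, "gripper": 85},
  {"dp": [2, 0, 0], "spin": 0, "gripper": 85},
  {"dp": [2, 0, 0], "spin": 0, "gripper": 85},
])

```text
t: 7.6
tool_pos: [0.5228, -0.0124, -0.0097]
orientation: [-0.0, 0.995, -0.095, -0.0]
contact_force: [-1.3, 0.8, 1.5]
opening: 0.0848
gripper_force: 1.0
```

```bash
cat > lamps.py <<'E'
from go import *
where()
for n in("top","side"):
    P=world(cam(n)).reshape(-1,3); o=[]
    for y in(50,-50):
        best=None
        for x in(13,30,45,60,75):
            a=TR[2]; g=np.array([TR[0]+(x*np.cos(a)-y*np.sin(a))/1e3,TR[1]+(x*np.sin(a)+y*np.cos(a))/1e3,.062])
            Q=P[(np.linalg.norm(P-g,axis=1)<.043)&(np.linalg.norm(P-g,axis=1)>.036)&(P[:,2]>.06)]
            if best is None or len(Q)>best[0]: best=(len(Q),g)
        g,k=sphere(P,best[1]); o.append(((toT(TR,g)*1e3).round(1).tolist(),round(g[2]*1e3,1),k))
    print(n,o)
E
python3 lamps.py;python3 tips.py
```

```text
t 7.6 tray mm [-69.8  -0. ] z -9.7 yaw-tray -0.0002 F [-1.33  0.78  1.51] open 0.08478489233401021
top [([19.9, 51.1], np.float64(63.5), 560), ([19.5, -49.1], np.float64(63.6), 473)]
side [([19.5, 47.7], np.float64(63.9), 617), ([19.9, -52.6], np.float64(64.1), 241)]
t 7.7 tray mm [-69.5  -0. ] z -9.6 yaw-tray -0.0002 F [-0.33  0.38 -0.73] open 0.08522787067246473
1 158 [[-77, 48, 36], [-56, 53, 37], [-77, 45, 37], [-76, 47, 38], [-57, 50, 39], [-73, 47, 39]] x range [-84. -49.]
-1 156 [[-70, -46, 36], [-79, -42, 36], [-63, -43, 37], [-54, -46, 37], [-76, -43, 37], [-79, -50, 38]] x range [-83. -59.]
```

Both globes moved together to x≈19.7 with about 1 N each, so I'll continue.

Request:
servo_tool([
  {"dp": [2, 0, 0], "spin": 0, "gripper": 85},
  {"dp": [3, 0, 0], "spin": 0, "gripper": 85},
  {"dp": [3, 0, 0], "spin": 0, "gripper": 85},
  {"dp": [3, 0, 0], "spin": 0, "gripper": 85},
  {"dp": [3, 0, 0], "spin": 0, "gripper": 85},
  {"dp": [3, 0, 0], "spin": 0, "gripper": 85},
  {"dp": [3, 0, 0], "spin": 0, "gripper": 85},
  {"dp": [3, 0, 0], "spin": 0, "gripper": 85},
  {"dp": [3, 0, 0], "spin": 0, "gripper": 85},
  {"dp": [2, 0, 0], "spin": 0, "gripper": 85},
])

```text
t: 8.75
tool_pos: [0.5506, -0.0178, -0.0096]
orientation: [-0.0, 0.995, -0.095, 0.0]
contact_force: [-2.1, 0.6, 0.5]
opening: 0.0851
gripper_force: 0.9
```

```bash
python3 lamps.py
```

```text
t 8.75 tray mm [-41.5  -0.1] z -9.6 yaw-tray -0.0002 F [-2.09  0.62  0.5 ] open 0.08507153472474428
top [([47.9, 51.0], np.float64(63.7), 476), ([48.0, -49.1], np.float64(63.6), 379)]
side [([47.2, 47.7], np.float64(63.7), 601), ([48.7, -52.5], np.float64(63.4), 209)]
```

Request:
servo_tool([
  {"dp": [1, 0, 0], "spin": 0, "gripper": 85},
  {"dp": [1, 0, 0], "spin": 0, "gripper": 85},
  {"dp": [1, 0, 0], "spin": 0, "gripper": 85},
  {"dp": [1, 0, 0], "spin": 0, "gripper": 85},
  {"dp": [1, 0, 0], "spin": 0, "gripper": 85},
  {"dp": [1, 0, 0], "spin": 0, "gripper": 85},
  {"dp": [1, 0, 0], "spin": 0, "gripper": 85},
  {"dp": [1, 0, 0], "spin": 0, "gripper": 85},
  {"dp": [1, 0, 0], "spin": 0, "gripper": 85},
  {"dp": [1, 0, 0], "spin": 0, "gripper": 85},
])

```text
t: 9.85
tool_pos: [0.5602, -0.0196, -0.0096]
orientation: [-0.0, 0.995, -0.095, 0.0]
contact_force: [-1.8, -0.3, 0.7]
opening: 0.0849
gripper_force: 0.7
```

Request:
servo_tool([
  {"dp": [1, 0, 0], "spin": 0, "gripper": 85},
  {"dp": [1, 0, 0], "spin": 0, "gripper": 85},
  {"dp": [1, 0, 0], "spin": 0, "gripper": 85},
  {"dp": [1, 0, 0], "spin": 0, "gripper": 85},
  {"dp": [1, 0, 0], "spin": 0, "gripper": 85},
  {"dp": [1, 0, 0], "spin": 0, "gripper": 85},
  {"dp": [0, 0, 0], "spin": 0, "gripper": 85},
  {"dp": [0, 0, 0], "spin": 0, "gripper": 85},
  {"dp": [0, 0, 0], "spin": 0, "gripper": 85},
  {"dp": [0, 0, 0], "spin": 0, "gripper": 85},
])

```text
t: 10.85
tool_pos: [0.5661, -0.0208, -0.0096]
orientation: [0.0, 0.995, -0.095, 0.0]
contact_force: [-0.1, -0.0, -0.5]
opening: 0.0853
gripper_force: 0.0
```

```bash
python3 lamps.py
```

```text
t 10.85 tray mm [-25.7  -0.1] z -9.6 yaw-tray -0.0001 F [-0.14 -0.   -0.51] open 0.08527199859400902
top [([64.7, 51.0], np.float64(60.7), 425), ([64.3, -48.9], np.float64(61.1), 335)]
side [([64.3, 47.4], np.float64(60.7), 556), ([64.7, -52.8], np.float64(61.0), 199)]
```

Request:
servo_tool([
  {"dp": [1, 0, 0], "spin": 0, "gripper": 85},
  {"dp": [1, 0, 0], "spin": 0, "gripper": 85},
  {"dp": [1, 0, 0], "spin": 0, "gripper": 85},
  {"dp": [1, 0, 0], "spin": 0, "gripper": 85},
  {"dp": [1, 0, 0], "spin": 0, "gripper": 85},
  {"dp": [1, 0, 0], "spin": 0, "gripper": 85},
  {"dp": [1, 0, 0], "spin": 0, "gripper": 85},
  {"dp": [1, 0, 0], "spin": 0, "gripper": 85},
  {"dp": [0, 0, 0], "spin": 0, "gripper": 85},
  {"dp": [0, 0, 0], "spin": 0, "gripper": 85},
])

```text
t: 11.95
tool_pos: [0.5739, -0.0223, -0.0096]
orientation: [0.0, 0.995, -0.095, 0.0]
contact_force: [-0.1, -0.6, -0.3]
opening: 0.0845
gripper_force: 0.1
```

```bash
python3 lamps.py
```

```text
t 11.95 tray mm [-17.7  -0.1] z -9.6 yaw-tray -0.0002 F [-0.13 -0.63 -0.34] open 0.0844621578940634
top [([73.7, 50.9], np.float64(55.5), 393), ([73.4, -49.2], np.float64(55.4), 291)]
side [([72.8, 47.6], np.float64(55.5), 549), ([71.9, -52.1], np.float64(55.6), 187)]
```

Both globes are down: z has dropped about 8 mm to the home height and the contact force is about 0. I'll back off, raise, close the fingers and go to the keeper's outer side.

Request:
servo_tool([
  {"dp": [-3, 0, 0], "spin": 0, "gripper": 85},
  {"dp": [-8, 0, 0], "spin": 0, "gripper": 85},
  {"dp": [-10, 0, 0], "spin": 0, "gripper": 85},
  {"dp": [-10, 0, -10], "spin": 0, "gripper": 85},
  {"dp": [-5, 0, -20], "spin": 0, "gripper": 85},
  {"dp": [0, 0, -20], "spin": 0, "gripper": 60},
  {"dp": [0, 0, -20], "spin": 0, "gripper": 30},
  {"dp": [-10, 0, -10], "spin": 0, "gripper": 0},
  {"dp": [-20, 0, 0], "spin": 0, "gripper": 0},
  {"dp": [-10, 0, 0], "spin": 0, "gripper": 0},
])

```text
t: 13.05
tool_pos: [0.4975, -0.0075, 0.0711]
orientation: [-0.0, 0.995, -0.095, -0.0]
contact_force: [-0.7, 0.4, 0.5]
opening: 0.0119
gripper_force: 0.0
```

Request:
servo_tool([
  {"dp": [-5, -12, 0], "spin": 0, "gripper": 0},
  {"dp": [-5, -25, 0], "spin": 0, "gripper": 0},
  {"dp": [-5, -25, 0], "spin": 0, "gripper": 0},
  {"dp": [-5, -25, 0], "spin": 0, "gripper": 0},
  {"dp": [0, -25, 0], "spin": 0, "gripper": 0},
  {"dp": [0, -25, 0], "spin": 0, "gripper": 0},
  {"dp": [0, -25, 0], "spin": 0, "gripper": 0},
  {"dp": [0, -20, 0], "spin": 0, "gripper": 0},
  {"dp": [0, 0, 0], "spin": 0, "gripper": 0},
  {"dp": [0, 0, 0], "spin": 0, "gripper": 0},
])

```text
t: 14.05
tool_pos: [0.5139, 0.1751, 0.0702]
orientation: [0.0, 0.995, -0.095, -0.0]
contact_force: [0.2, 0.4, 0.4]
opening: -0.0001
gripper_force: 0.0
```

```bash
python3 lamps.py
python3 - <<'E'
from go import *
delta(-114,180,0)
c=cam("side"); P=world(c)
q=np.concatenate([toT(TR,P)*1e3,P[...,2:]*1e3],-1); s=manip.state(); t=toT(TR,s["tool_pos"])*1e3
m=(abs(q[...,0]-t[0])<35)&(abs(q[...,1]-t[1])<35)&(q[...,2]>68)&(c["image"].max(-1)<110)
k=q[m]; print(len(k),k[np.argsort(k[:,2])[:8]].astype(int).tolist()); k=k[k[:,2]<k[:,2].min()+25]; print(np.percentile(k,[2,98],axis=0).round())
cv2.imwrite("pics/c4.png",cv2.resize(c["image"][190:390,230:440],None,fx=3,fy=3,interpolation=cv2.INTER_CUBIC)[:,:,::-1])
E
```

```text
t 14.05 tray mm [-114.   182.4] z 70.2 yaw-tray 0.0009 F [0.22 0.36 0.37] open -7.899818644043517e-05
top [([73.6, 50.9], np.float64(55.3), 812), ([73.4, -49.0], np.float64(55.4), 815)]
side [([72.7, 46.9], np.float64(56.3), 254), ([72.3, -51.1], np.float64(55.6), 97)]
t 14.15 tray mm [-113.9  181.5] z 70.3 yaw-tray -0.0006 F [-0.8  -0.02  0.84] open -5.5368081100360594e-05
dp [-0.1  1.5 70.3] spin -0.0006
1637 [[-121, 183, 100], [-121, 186, 102], [-123, 176, 102], [-111, 188, 103], [-125, 175, 105], [-124, 177, 106], [-123, 182, 106], [-121, 189, 106]]
[[-128.  167.  103.]
 [-109.  195.  125.]]
```

View pics/c4.png

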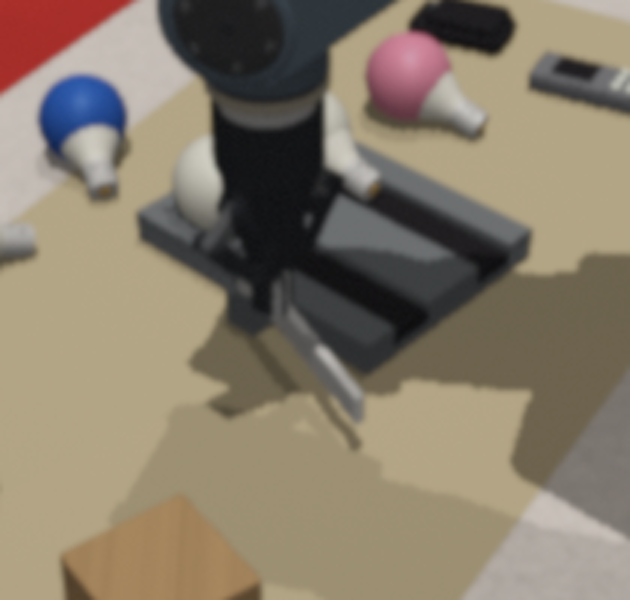

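The side view shows the closed gripper tip at crop (265,300), left of the bar, with tip z ≈ 101 (TCP + 31). I'll compute the closing arc.

Run:
```python
import numpy as np
H=np.array([-20,112.]); prev=np.array([-113.9,181.5])
for th in np.linspace(1.9,0,20):
    d=np.array([-np.sin(th),-np.cos(th)]); n=np.array([np.cos(th),-np.sin(th)])
    C=H+110*d-(4+10*abs(n[0])+14*abs(n[1]))*n+[4,0]
    D=C-prev; print(round(th,2),C.round(1),"tool",[round(D[0],1),round(-D[1],1)]); prev=C
```

```text
1.9 [-113.5  166.9] tool [np.float64(0.4), np.float64(14.6)]
1.8 [-118.6  156.4] tool [np.float64(-5.1), np.float64(10.6)]
1.7 [-122.6  145.2] tool [np.float64(-4.0), np.float64(11.2)]
1.6 [-125.4  133.5] tool [np.float64(-2.8), np.float64(11.7)]
1.5 [-127.   122.8] tool [np.float64(-1.6), np.float64(10.6)]
1.4 [-127.7  112.5] tool [np.float64(-0.7), np.float64(10.3)]
1.3 [-127.4  102. ] tool [np.float64(0.3), np.float64(10.5)]
1.2 [-126.    91.4] tool [np.float64(1.4), np.float64(10.6)]
1.1 [-123.6   80.8] tool [np.float64(2.5), np.float64(10.6)]
1.0 [-120.    70.4] tool [np.float64(3.6), np.float64(10.4)]
0.9 [-115.3   60.2] tool [np.float64(4.7), np.float64(10.2)]
0.8 [-109.5   50.4] tool [np.float64(5.8), np.float64(9.8)]
0.7 [-102.7   41.2] tool [np.float64(6.9), np.float64(9.3)]
0.6 [-94.7  32.6] tool [np.float64(7.9), np.float64(8.6)]
0.5 [-85.8  24.8] tool [np.float64(8.9), np.float64(7.8)]
0.4 [-76.  18.] tool [np.float64(9.8), np.float64(6.9)]
0.3 [-65.4  12.1] tool [np.float64(10.6), np.float64(5.8)]
0.2 [-54.1   7.5] tool [np.float64(11.3), np.float64(4.7)]
0.1 [-42.3   4.1] tool [np.float64(11.9), np.float64(3.4)]
0.0 [-30.   2.] tool [np.float64(12.3), np.float64(2.1)]
```

Request:
servo_tool([
  {"dp": [0, 0, 5], "spin": 0, "gripper": 0},
  {"dp": [0, 0, 10], "spin": 0, "gripper": 0},
  {"dp": [0, 0, 12], "spin": 0, "gripper": 0},
  {"dp": [0, 0, 12], "spin": 0, "gripper": 0},
  {"dp": [0, 0, 10], "spin": 0, "gripper": 0},
  {"dp": [0, 0, 7], "spin": 0, "gripper": 0},
  {"dp": [0, 0, 3], "spin": 0, "gripper": 0},
  {"dp": [0, 0, 0], "spin": 0, "gripper": 0},
  {"dp": [0, 0, 0], "spin": 0, "gripper": 0},
  {"dp": [0, 0, 0], "spin": 0, "gripper": 0},
])

```text
t: 15.2
tool_pos: [0.5145, 0.1747, 0.0118]
orientation: [-0.0, 0.995, -0.095, 0.0]
contact_force: [0.6, -0.5, -0.5]
opening: 0.0
gripper_force: 0.0
```

Request:
servo_tool([
  {"dp": [0, 4, 0], "spin": 0, "gripper": 0},
  {"dp": [0, 5, 0], "spin": 0, "gripper": 0},
  {"dp": [0, 6, 0], "spin": 0, "gripper": 0},
  {"dp": [-3, 5, 0], "spin": 0, "gripper": 0},
  {"dp": [-2, 5, 0], "spin": 0, "gripper": 0},
  {"dp": [-2, 6, 0], "spin": 0, "gripper": 0},
  {"dp": [-2, 6, 0], "spin": 0, "gripper": 0},
  {"dp": [-2, 6, 0], "spin": 0, "gripper": 0},
  {"dp": [-1, 5, 0], "spin": 0, "gripper": 0},
  {"dp": [-1, 5, 0], "spin": 0, "gripper": 0},
])

```text
t: 16.2
tool_pos: [0.4912, 0.1247, 0.0114]
orientation: [-0.0, 0.995, -0.095, 0.0]
contact_force: [0.1, 0.4, -0.8]
opening: 0.0001
gripper_force: 0.3
```

Request:
servo_tool([
  {"dp": [-1, 6, 0], "spin": 0, "gripper": 0},
  {"dp": [0, 6, 0], "spin": 0, "gripper": 0},
  {"dp": [0, 5, 0], "spin": 0, "gripper": 0},
  {"dp": [0, 5, 0], "spin": 0, "gripper": 0},
  {"dp": [0, 5, 0], "spin": 0, "gripper": 0},
  {"dp": [0, 5, 0], "spin": 0, "gripper": 0},
  {"dp": [1, 5, 0], "spin": 0, "gripper": 0},
  {"dp": [1, 5, 0], "spin": 0, "gripper": 0},
  {"dp": [1, 5, 0], "spin": 0, "gripper": 0},
  {"dp": [1, 5, 0], "spin": 0, "gripper": 0},
])

```text
t: 17.2
tool_pos: [0.4844, 0.073, 0.0114]
orientation: [-0.0, 0.995, -0.095, -0.0]
contact_force: [-0.0, 0.4, -0.3]
opening: 0.0
gripper_force: 0.2
```

```bash
cat > keep.py <<'E'
from go import *
where()
c=cam("side"); P=world(c); q=np.concatenate([toT(TR,P)*1e3,P[...,2:]*1e3],-1); im=c["image"]
r=np.hypot(q[...,0]+20,q[...,1]-112)
m=(q[...,2]>50)&(q[...,2]<64)&(r<180)&(r>25)&(q[...,0]<-8)&(im.max(-1)>110)&(q[...,0]>-200)
k=q[m]; th=np.arctan2(-(k[:,0]+20),-(k[:,1]-112)); print(len(k),np.percentile(th,[10,50,90]).round(2),np.percentile(r[m],[5,95]).round())
E
python3 keep.py
```

```text
t 17.2 tray mm [-123.7   76.5] z 11.4 yaw-tray -0.0003 F [-0.01  0.37 -0.33] open 1.9772440768360785e-05
36 [1.06 1.09 1.18] [ 27. 176.]
```

The keeper is following, now at about 1.07 rad.

Request:
servo_tool([
  {"dp": [3, 6, 0], "spin": 0, "gripper": 0},
  {"dp": [2, 5, 0], "spin": 0, "gripper": 0},
  {"dp": [3, 5, 0], "spin": 0, "gripper": 0},
  {"dp": [3, 5, 0], "spin": 0, "gripper": 0},
  {"dp": [3, 5, 0], "spin": 0, "gripper": 0},
  {"dp": [3, 5, 0], "spin": 0, "gripper": 0},
  {"dp": [4, 5, 0], "spin": 0, "gripper": 0},
  {"dp": [4, 4, 0], "spin": 0, "gripper": 0},
  {"dp": [4, 4, 0], "spin": 0, "gripper": 0},
  {"dp": [4, 4, 0], "spin": 0, "gripper": 0},
])

```text
t: 18.25
tool_pos: [0.508, 0.0197, 0.0114]
orientation: [-0.0, 0.995, -0.095, -0.0]
contact_force: [-0.4, -0.2, 0.6]
opening: -0.0002
gripper_force: 0.2
```

Request:
servo_tool([
  {"dp": [5, 4, 0], "spin": 0, "gripper": 0},
  {"dp": [5, 4, 0], "spin": 0, "gripper": 0},
  {"dp": [5, 3, 0], "spin": 0, "gripper": 0},
  {"dp": [5, 3, 0], "spin": 0, "gripper": 0},
  {"dp": [5, 3, 0], "spin": 0, "gripper": 0},
  {"dp": [5, 3, 0], "spin": 0, "gripper": 0},
  {"dp": [5, 2, 0], "spin": 0, "gripper": 0},
  {"dp": [4, 2, 0], "spin": 0, "gripper": 0},
  {"dp": [0, 0, 0], "spin": 0, "gripper": 0},
  {"dp": [0, 0, 0], "spin": 0, "gripper": 0},
])

```text
t: 19.25
tool_pos: [0.5414, -0.011, 0.0113]
orientation: [0.0, 0.995, -0.096, -0.0]
contact_force: [0.5, 0.3, -0.2]
opening: 0.0
gripper_force: 0.0
```

```bash
python3 keep.py
```

```text
t 19.25 tray mm [-51.8   4.9] z 11.3 yaw-tray -0.0003 F [ 0.46  0.34 -0.21] open 1.0184377796397532e-05
80 [0.13 0.24 0.32] [27. 62.]
```

Request:
servo_tool([
  {"dp": [3, 0.5, 0], "spin": 0, "gripper": 0},
  {"dp": [3, 0.5, 0], "spin": 0, "gripper": 0},
  {"dp": [3, 0.5, 0], "spin": 0, "gripper": 0},
  {"dp": [3, 0.5, 0], "spin": 0, "gripper": 0},
  {"dp": [2, 0, 0], "spin": 0, "gripper": 0},
  {"dp": [2, 0, 0], "spin": 0, "gripper": 0},
  {"dp": [1, 0, 0], "spin": 0, "gripper": 0},
  {"dp": [1, 0, 0], "spin": 0, "gripper": 0},
  {"dp": [1, 0, 0], "spin": 0, "gripper": 0},
  {"dp": [0, 0, 0], "spin": 0, "gripper": 0},
])

```text
t: 20.3
tool_pos: [0.5565, -0.016, 0.0111]
orientation: [-0.0, 0.995, -0.095, -0.004]
contact_force: [-16.8, 2.5, 13.1]
opening: 0.0001
gripper_force: 8.4
```

```bash
python3 keep.py
```

```text
t 20.3 tray mm [-36.    2.8] z 11.1 yaw-tray -0.0 F [-16.76   2.46  13.12] open 0.0001243599304749788
71 [0.01 0.1  0.21] [27. 63.]
```

Force rises at the stop, so I'll back off and verify.

Request:
servo_tool([
  {"dp": [-5, 0, 0], "spin": 0, "gripper": 0},
  {"dp": [-6, 0, 0], "spin": 0, "gripper": 0},
  {"dp": [-10, 0, 0], "spin": 0, "gripper": 0},
  {"dp": [-15, 0, 0], "spin": 0, "gripper": 0},
  {"dp": [-15, 0, -10], "spin": 0, "gripper": 0},
  {"dp": [-15, 0, -20], "spin": 0, "gripper": 0},
  {"dp": [-20, 0, -30], "spin": 0, "gripper": 0},
  {"dp": [-20, 0, -30], "spin": 0, "gripper": 0},
  {"dp": [-20, 0, -30], "spin": 0, "gripper": 0},
  {"dp": [-10, 0, -15], "spin": 0, "gripper": 0},
])

```text
t: 21.35
tool_pos: [0.4251, 0.0096, 0.1483]
orientation: [-0.0, 0.995, -0.095, 0.001]
contact_force: [-0.6, 0.6, -0.4]
opening: 0.0001
gripper_force: 0.0
```

Request:
servo_tool([
  {"dp": [-5, 15, -5], "spin": 0, "gripper": 0},
  {"dp": [0, 30, 0], "spin": 0, "gripper": 0},
  {"dp": [0, 30, 0], "spin": 0, "gripper": 0},
  {"dp": [0, 30, 0], "spin": 0, "gripper": 0},
  {"dp": [0, 30, 0], "spin": 0, "gripper": 0},
  {"dp": [0, 30, 0], "spin": 0, "gripper": 0},
  {"dp": [0, 30, 0], "spin": 0, "gripper": 0},
  {"dp": [0, 15, 0], "spin": 0, "gripper": 0},
  {"dp": [0, 0, 0], "spin": 0, "gripper": 0},
  {"dp": [0, 0, 0], "spin": 0, "gripper": 0},
])

```text
t: 22.35
tool_pos: [0.3811, -0.1954, 0.1513]
orientation: [-0.0, 0.995, -0.096, -0.0]
contact_force: [0.5, 1.2, -0.0]
opening: 0.0001
gripper_force: 0.0
```

```bash
python3 lamps.py; python3 keep.py
python3 - <<'E'
from go import *
c=cam("top"); P=world(c); q=np.concatenate([toT(TR,P)*1e3,P[...,2:]*1e3],-1)
m=(q[...,2]>52)&(q[...,2]<68)&(q[...,0]<-5)&(q[...,0]>-80)&(q[...,1]>-70)&(q[...,1]<120)
k=q[m]; l=cv2.fitLine(k[:,:2].astype(np.float32),cv2.DIST_HUBER,0,.01,.01).ravel(); print("keeper",len(k),l, np.arctan(l[0]/l[1]))
s=cam("side")
cv2.imwrite("pics/c5.png",cv2.resize(np.hstack([c["image"][190:360,240:400],s["image"][190:360,260:420]]),None,fx=2.5,fy=2.5,interpolation=cv2.INTER_CUBIC)[:,:,::-1])
E
```

```text
t 22.35 tray mm [-174.2 -206.6] z 151.3 yaw-tray -0.0009 F [ 0.53  1.15 -0.  ] open 0.000145757435241109
top [([73.9, 51.0], np.float64(55.2), 804), ([73.5, -49.1], np.float64(55.4), 807)]
side [([73.6, 47.3], np.float64(55.9), 541), ([72.8, -52.6], np.float64(55.5), 489)]
t 22.45 tray mm [-174.  -206.2] z 151.3 yaw-tray 0.0005 F [-0.12  0.04 -0.12] open 0.0001780465675560356
220 [0.   0.04 0.13] [ 33. 166.]
keeper 309 [ 7.9210196e-04  9.9999970e-01 -2.1515224e+01  3.0336689e+01] 0.000792102
```

View pics/c5.png

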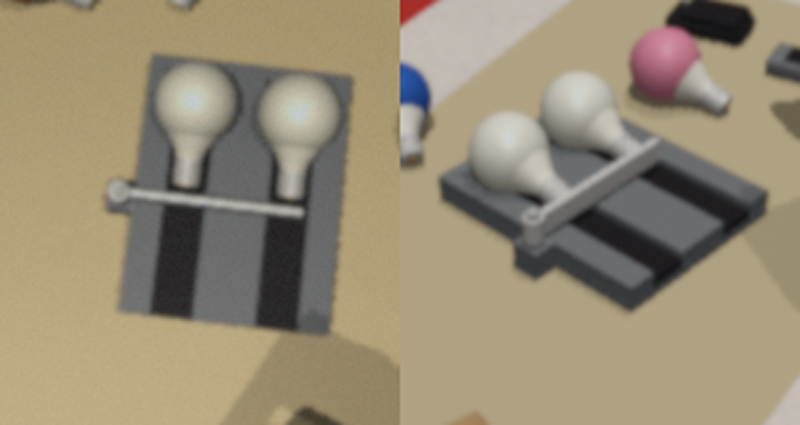

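The pictures show both globes seated in their pockets and the keeper bar straight across behind the caps (angle ≈ 0.001 rad), with the arm clear.

```bash
python3 -c "
from workcell import manip; print(manip.sign_off())"
```

```text
the job is handed in; nothing more can be done
None
```

I handed the job in at about 22.5 s: both lamps measured home in their pockets, the keeper shut at about 0.001 rad, and the bystanders untouched; the sign-off returned no verdict.

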